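# Clear the tea rack

## Robot

A 6-joint arm with a two-finger parallel gripper is mounted at the origin on the work surface. World frame = base frame: x ahead of the robot, y to its left, z up, the work surface at z = 0. Lengths are in m, angles in rad, forces in N, time in s.
With the tool pointing down it reaches from about 0.3 to 0.775 m from the base axis. Payload 14.6 kg.
Tool frame: the origin (TCP) lies at the very end of the fingers, on their centre line; the grasp point (between the pads) lies 19 mm behind it; z points along the fingers, y is the line along which they close (so a half turn about z gives the same grasp; the last joint's range is limited). The gripper opens to 94 mm and grips with 3 to 60 N. Pads are 16 mm wide; open, the fingers measure 119 mm over their backs; the gripper's body (75 mm by 177 mm) begins 78 mm behind the grasp point.
Start: joints at [1.102, 0.3, 1.521, -0, 1.321, -0.067], TCP at [0.215, 0.506, 0.205] pointing down, gripper open.
Joint ranges: [-3.03, 3.03], [-0.79, 2.21], [0.23, 2.52], [-1.04, 4.18], [0, 3.07], [-2.55, 2.55]. Speed limits (rad/s): [2.22, 2.22, 2.57, 3.14, 3.14, 3.14].

## Interface

Orientations are given as [roll, pitch, yaw] about the fixed x, y, z axes, in that order (R = Rz(yaw) Ry(pitch) Rx(roll)).
In Python, from station import ctrl gives the robot as it stands. The module is installed in compiled form; this text tells all that it offers.
- The arm moves only by the tool step_arm, never from a script. Its argument "deltas" is a list of rows, each an object with "dp": the shift along the tool's x, y, z scaled (see below), a list of three; "twist": the turn about the tool's z scaled (see below). In form: [{"dp": [tx, ty, tz], "twist": twist}, ...]. A call has 1 to 12 rows; each row shifts and turns the commanded pose from where the row before left it, along the tool's axes as they then stand; what a row does not reach is not made up. The controller multiplies each number of a shift by 0.04 m and each number of a turn by 4 degrees. A row lasts 1/10 s, in which the tool goes at most 50 mm and 8.59 degrees, less where a joint would pass 70% of its speed; a pose out of reach is approached as far as the arm can. A call with a number of a shift or a turn outside -1 to 1 is refused whole. A call with a gripper value outside its range is refused whole. "gripper" is the opening, from -1 (shut) to 1 (fully open), set as the call begins (left out, the last holds). The fingers move at their own pace and stop on an object; "squeeze" is the grip in N (left out, the last holds). Time passes only in rows, so rows that do not move let the fingers close. It gives the time, the measured TCP pose, the force, the opening and the grip force at its end, in the units of the state.
- ctrl.get_obs(): the state, without advancing time (a new reading comes with each control period).
- ctrl.camera(name): name is "scene" or "top" or "wrist"; returns (picture, depth): 400x640x3 uint8, red, green, blue; 400x640 float32, m along the optical axis (not along the pixel's ray), 0 where there is no reading.
- ctrl.get_calibration(name): a dict with "fx", "fy", "cx", "cy" (pixels), "world_to_cam" (4x4, takes a point from world to camera coordinates); the wrist camera has in their place "hand_eye" (4x4, takes a point from camera to tool coordinates, whose origin is the TCP and whose axes are the flange's). Camera axes: x right, y down, z forward; pixel columns grow to the right and rows downward; lengths in m; the calibration is good to about 2 mm. A picture is of the moment at which its call begins: read the wrist's pose just before it. get_calibration takes no time and is no camera call.
- ctrl.hand_in(): hands the job in; it is judged then, once.
Trained networks look in the newest picture that a camera, given by its name, has taken for a name from the list of things; names that differ only in an ending like _2 or _b are one class to them, and where a whole thing is asked for, a point or a joint stands for the part that bears it (a point fixed in the world has none). Each returns a list of dicts, best first, with "conf" (0 to 1); they miss things now and then, are a little off and sometimes report something else, mostly with a low value. They report only what shows in the picture. A call takes as long as a camera call. They do not tell look-alikes from the thing itself.
- ctrl.spot_in(camera, label): "rect" ([left, top, right, bottom] as shares, 0 to 1, of the picture: columns of its width, rows of its height, round what is visible of it).
- ctrl.cut_out(camera, label): "pixels" (400x640 bool, what is visible of it) and "rect" ([left, top, right, bottom] as shares, 0 to 1, of the picture: columns of its width, rows of its height, round what is visible of it).
The state is a dict: "time_s": time; "qpos": joint angles; "joint_vel": joint speeds; "tau": joint torques, N m; "ee_pos": TCP position; "eef_rot": TCP orientation; "force": force on the tool from outside, world axes, zero at the start; "moment": the same for the moment, N m; "grip_width": finger opening in m; "grip_force": force on a finger pad.
Only numpy, scipy, OpenCV 4.12 (cv2) and the standard library are available. Lean on these libraries where they do the work, as an engineer would, in place of code of your own. Each camera call takes 0.05 s, during which the arm holds its last target. There are 200 camera calls.

## Task

Pull the rack's half-open drawer right out, then use the wooden scraper block to push all four chips of pressed tea off the rack's top over its front edge into the drawer, without the gripper itself touching a chip. Afterwards stand the scraper upright, fully down in the pocket of the nest tray that fits it, and push the drawer fully shut with the chips inside. Leave everything else where it stands.

Things in the scene. Friction and masses are not known exactly. Their poses are not given: they have to be found in the camera images.
- rack: fixed low wooden rack, 280 mm along its x, 220 mm along its y, flat top without rims at 104 mm above the table (14 mm thick board, so 90 mm free below it). Origin: centre of its underside on the table. Its drawer comes out of its front, the -x end (edge of the top at x = -140 mm), which faces roughly to the robot's right (world -y)
- drawer (a joint): opening of the rack's drawer in m: 0 shut, 0.16 fully out, growing as it slides along the rack's -x; starts about half open; slides with about 1.5 N friction plus 5 N per m/s, and stays where it is left
- drawer_pull (a point): middle of the top edge of the drawer's front panel; axes as the rack's. The panel is upright, 14 mm thick along the rack's x, 220 mm wide, its top 126 mm above the table, 22 mm above the rack's top, and its lower edge 6 mm above the table; when shut its inner face is flush against the rack's front edge. There is no handle: pinch the panel's top edge from above, or push on its faces
- drawer_in (a point): centre of the drawer's inner floor, 14 mm above the table; moves with the drawer, axes as the rack's. The inside is 264 mm along x by 180 mm along y, side walls 6 mm thick, rising to 80 mm above the table
- chip0: a loose dark flat flake of pressed tea, a 60 x 31 mm slab with stepped corners, 13 mm thick, about 25 g; starts lying flat on the rack's top with its long axis (own x) within about 0.6 rad of the rack's x axis. Origin: centre of its underside, z up as it lies at the start
- chip1: a loose dark flat flake of pressed tea, a 60 x 31 mm slab with stepped corners, 13 mm thick, about 25 g; starts lying flat on the rack's top with its long axis (own x) within about 0.6 rad of the rack's x axis. Origin: centre of its underside, z up as it lies at the start
- chip2: a loose dark flat flake of pressed tea, a 60 x 31 mm slab with stepped corners, 13 mm thick, about 25 g; starts lying flat on the rack's top with its long axis (own x) within about 0.6 rad of the rack's x axis. Origin: centre of its underside, z up as it lies at the start
- chip3: a loose dark flat flake of pressed tea, a 60 x 31 mm slab with stepped corners, 13 mm thick, about 25 g; starts lying flat on the rack's top with its long axis (own x) within about 0.6 rad of the rack's x axis. Origin: centre of its underside, z up as it lies at the start
- scraper: loose scraper block of pale wood with a steel sole, 0.25 kg: foot 150 mm (its x) x 32 mm (its y) x 34 mm high; on the middle of the foot a grip rib 80 mm (x) x 20 mm (y), its top 65 mm above the sole. Origin: centre of the sole, z up; starts standing on the sole on the table
- nest: fixed wooden nest tray, 180 mm (its x) x 115 mm (its y) x 26 mm high, with three pockets 18 mm deep: a long one for the scraper, a shorter one (101 x 38 mm, empty) and a round one holding the strainer cup. Origin: centre of its underside
- nest_hole0 (a point): centre of the mouth of the long pocket, at the tray's top face 26 mm above the table, 28 mm along the tray's +y from its middle; axes as the tray's. Pocket 156 mm along x by 38 mm along y, 18 mm deep (floor 8 mm above the table); the scraper fits either way round
- caddy: bystander: small steel tin, 51 mm across, 62 mm high, standing at the back of the rack's top (around x = +110 mm of the rack). Origin: centre of its underside
- strainer_cup: bystander: steel cup 42 mm across, 60 mm high, standing in the tray's round pocket. Origin: centre of its underside
- mug: bystander: white mug, 80 mm across, 90 mm high, handle along its +y. Origin: centre of its underside
- sugar_bowl: bystander: small open white bowl, 90 mm across, 55 mm high. Origin: centre of its underside. At the far side of the table (more than 0.78 m ahead of the robot), stand a teapot, a jar and a saucer stack that cannot be moved, up to 130 mm high, and a flat trivet
There are look-alikes about, which are no part of the job. Of the things that look like the scraper, the largest one is meant.

How it is judged:
By the outcome, as a careful person would: the job done as asked, in the order asked, and still so for the second after the job is handed in, with the robot touching nothing.
It also fails if it takes over 72 s, if anything falls off the work surface, if the arm or the gripper's body presses on something with over 40 N, if the wrist force passes 120 N, or if a joint passes its speed limit or range.

## Working session

There is one attempt and no reset: what is moved stays moved. The work goes in short steps, Python scripts to look and compute and a tool call to move; the robot and the scene stay as the last step left them, time stands still between calls to the robot, and variables do not carry over. Pictures are saved under pics/ and viewed, at most 10 in all, crops included, and the job is handed in when it is done.

Besides the shell and the picture viewer there is one more tool, called after "Call:" in YAML: its name, and indented under it one key for each argument. step_arm: Moves the arm, as the interface text tells. Its arguments: {"type":"object","properties":{"deltas":{"type":"array"},"gripper":{"type":"number"},"squeeze":{"type":"number"}},"required":["deltas"]}

```bash
mkdir -p pics
cat > h.py <<'E'
import numpy as np, cv2
from station import ctrl
def cloud(name):
    o=ctrl.get_obs()
    im,d=ctrl.camera(name); c=ctrl.get_calibration(name)
    v,u=np.mgrid[0:400,0:640]
    P=np.stack([(u-c['cx'])/c['fx']*d,(v-c['cy'])/c['fy']*d,d],-1)
    if 'world_to_cam' in c: T=np.linalg.inv(c['world_to_cam'])
    else:
        from scipy.spatial.transform import Rotation as R
        W=np.eye(4);W[:3,:3]=R.from_euler('xyz',o['eef_rot']).as_matrix();W[:3,3]=o['ee_pos'];T=W@c['hand_eye']
    W=P@T[:3,:3].T+T[:3,3]; W[d==0]=np.nan
    return im,W
def rect(pts):
    r=cv2.minAreaRect((pts[:,:2]*1000).astype(np.float32)); (cx,cy),(w,h),a=r
    if w<h: w,h,a=h,w,a+90
    return [round(x,1) for x in (cx,cy,w,h,(a+90)%180-90)]
E
python3 - <<'E'
from h import *
o=ctrl.get_obs(); print({k:np.round(v,3) for k,v in o.items()})
S={}
for cam in ['top','scene']:
    im,W=cloud(cam); cv2.imwrite(f'pics/{cam}0.png',im[:,:,::-1]); np.save(cam+'.npy',W)
    for l in ['rack','drawer_pull','chip0','scraper','nest','caddy','strainer_cup','mug','sugar_bowl']:
        for r in ctrl.cut_out(cam,l)[:6]:
            p=W[r['pixels']]; p=p[~np.isnan(p[:,0])]
            if len(p)<10 or r['conf']<.25: continue
            z=np.percentile(p[:,2],95); q=p[p[:,2]>z-.006]
            print(cam,l,round(r['conf'],2),np.round(np.array(r['rect'])*[640,400,640,400]),'ztop',round(z,3),'toprect',rect(q),'all',rect(p))
E
```

```text
{'time_s': np.float64(0.0), 'qpos': array([ 1.102,  0.3  ,  1.522, -0.   ,  1.321, -0.067]), 'joint_vel': array([-0.001,  0.   ,  0.001,  0.001,  0.   ,  0.001]), 'tau': array([ 0.0000e+00, -5.3180e+01, -3.5274e+01,  7.1000e-02,  2.4000e-02,
       -0.0000e+00]), 'ee_pos': array([0.215, 0.506, 0.205]), 'eef_rot': array([-3.14, -0.  ,  2.74]), 'force': array([-0.248,  0.044,  0.022]), 'moment': array([-0.052,  0.025, -0.023]), 'grip_force': np.float64(0.0), 'grip_width': np.float64(0.094)}
top rack 0.6 [138. 105. 288. 206.] ztop 0.109 toprect [590.1, 185.2, 368.1, 220.8, -87.5] all [608.0, 203.8, 403.4, 263.4, -87.9]
top drawer_pull 0.69 [251. 107. 292. 197.] ztop 0.126 toprect [597.7, 8.7, 220.8, 14.1, 2.1] all [616.6, 50.2, 263.0, 99.7, 2.5]
top chip0 0.72 [221. 133. 248. 143.] ztop 0.12 toprect [626.3, 135.0, 58.9, 31.8, 84.1] all [628.8, 135.8, 64.4, 36.5, 86.2]
top chip0 0.61 [218. 159. 244. 174.] ztop 0.12 toprect [552.5, 136.8, 57.7, 28.4, 89.5] all [553.5, 136.4, 59.6, 30.1, -87.1]
top chip0 0.54 [192. 159. 214. 177.] ztop 0.119 toprect [546.9, 206.8, 58.9, 31.3, -58.3] all [5
[... 2331 characters left out ...]
.4] all [395.0, 33.2, 104.8, 24.6, -46.3]
scene scraper 0.46 [322. 182. 392. 242.] ztop 0.126 toprect [595.6, 3.6, 220.4, 21.0, 2.0] all [564.3, 68.5, 278.9, 154.7, 1.8]
scene nest 0.87 [198. 253. 253. 319.] ztop 0.03 toprect [448.8, -410.2, 184.5, 114.9, -29.4] all [441.0, -407.4, 203.9, 117.5, -29.6]
scene caddy 0.56 [395. 122. 409. 146.] ztop 0.168 toprect [549.3, 331.9, 51.0, 46.2, -80.1] all [518.2, 394.0, 190.8, 58.7, -61.4]
scene mug 0.76 [224. 203. 254. 241.] ztop 0.089 toprect [336.8, -224.8, 81.9, 77.3, -40.6] all [317.3, -220.3, 131.6, 96.2, -39.4]
scene sugar_bowl 0.55 [219. 320. 253. 352.] ztop 0.056 toprect [595.7, -504.3, 87.9, 85.8, 13.2] all [583.0, -505.4, 116.5, 83.9, 0.7]
```

View pics/top0.png

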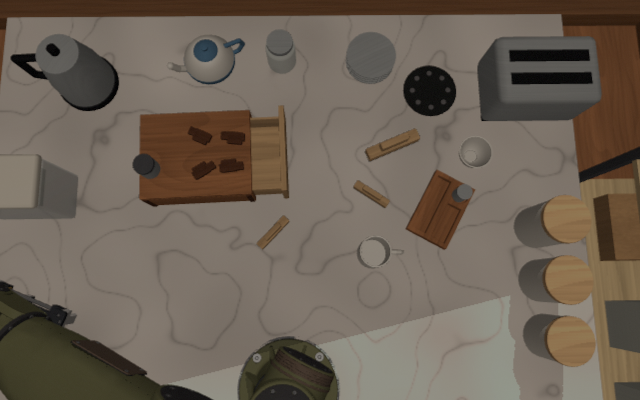

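View pics/scene0.png

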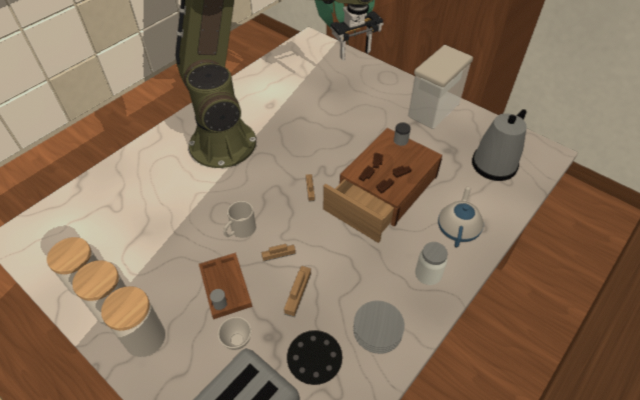

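The top view shows the rack at columns 138-252 with the drawer front at column 287. The real scraper is the large one at about (393,145), with the look-alikes at (273,232) and (371,193). The nest is at (440,208). The scene view agrees: scraper at (297,290), nest at (225,285).

```bash
cat >> h.py <<'E'
def plan(x,y,z,yawdeg,n,rot=None,p=None):
    """rows to go from the measured pose (or p) to target; yaw change over first rows"""
    if p is None:
        o=ctrl.get_obs(); p=[*o['ee_pos'],np.degrees(o['eef_rot'][2])]
    d=np.array([x,y,z])-p[:3]; dy=(yawdeg-p[3]+180)%360-180; rot=rot or n
    a=p[3]; rows=[]
    for i in range(n):
        r=np.radians(a); s=d/n
        t=np.array([np.cos(r)*s[0]+np.sin(r)*s[1], np.sin(r)*s[0]-np.cos(r)*s[1], -s[2]])/.04
        tw=-dy/rot/4 if i<rot else 0
        rows.append('{"dp":[%.2f,%.2f,%.2f],"twist":%.2f}'%(*t,tw)); a-=tw*4
    print(','.join(rows))
E
python3 - <<'E'
from h import *
W=np.load('top.npy'); P=W[~np.isnan(W[...,0])]
def sel(x0,x1,y0,y1,z0,z1): 
    m=(P[:,0]>x0)&(P[:,0]<x1)&(P[:,1]>y0)&(P[:,1]<y1)&(P[:,2]>z0)&(P[:,2]<z1); return P[m]
print('rack',rect(sel(.45,.75,.07,.42,.098,.112)), 'panel',rect(sel(.45,.75,-.03,.05,.118,.132)))
print('scr foot',rect(sel(.52,.72,-.4,-.2,.02,.08)),'rib',rect(sel(.52,.72,-.4,-.2,.055,.08)),'z',np.median(sel(.52,.72,-.4,-.2,.055,.08)[:,2]))
print('tablez',np.median(sel(.3,.45,-.1,0,-.02,.02)[:,2]))
plan(.598,.007,.25,182.2,16)
E
```

```text
rack [589.3, 230.3, 280.6, 221.7, -87.9] panel [597.7, 8.8, 220.8, 14.2, 2.1]
scr foot [596.7, -301.3, 196.7, 150.2, 89.2] rib [628.8, -283.3, 78.8, 21.9, -68.2] z 0.06256957159683385
tablez -0.001447470878979562
{"dp":[-0.86,-0.48,-0.07],"twist":-0.39},{"dp":[-0.84,-0.51,-0.07],"twist":-0.39},{"dp":[-0.83,-0.53,-0.07],"twist":-0.39},{"dp":[-0.81,-0.55,-0.07],"twist":-0.39},{"dp":[-0.80,-0.57,-0.07],"twist":-0.39},{"dp":[-0.78,-0.60,-0.07],"twist":-0.39},{"dp":[-0.76,-0.62,-0.07],"twist":-0.39},{"dp":[-0.75,-0.64,-0.07],"twist":-0.39},{"dp":[-0.73,-0.66,-0.07],"twist":-0.39},{"dp":[-0.71,-0.68,-0.07],"twist":-0.39},{"dp":[-0.69,-0.70,-0.07],"twist":-0.39},{"dp":[-0.67,-0.72,-0.07],"twist":-0.39},{"dp":[-0.65,-0.74,-0.07],"twist":-0.39},{"dp":[-0.63,-0.75,-0.07],"twist":-0.39},{"dp":[-0.61,-0.77,-0.07],"twist":-0.39},{"dp":[-0.59,-0.79,-0.07],"twist":-0.39}
```

Call:
step_arm:
  deltas:
    - {"dp": [-0.86,-0.48,-0.07],"twist": -0.39}
    - {"dp": [-0.84,-0.51,-0.07],"twist": -0.39}
    - {"dp": [-0.83,-0.53,-0.07],"twist": -0.39}
    - {"dp": [-0.81,-0.55,-0.07],"twist": -0.39}
    - {"dp": [-0.8,-0.57,-0.07],"twist": -0.39}
    - {"dp": [-0.78,-0.6,-0.07],"twist": -0.39}
    - {"dp": [-0.76,-0.62,-0.07],"twist": -0.39}
    - {"dp": [-0.75,-0.64,-0.07],"twist": -0.39}
    - {"dp": [-0.73,-0.66,-0.07],"twist": -0.39}
    - {"dp": [-0.71,-0.68,-0.07],"twist": -0.39}
    - {"dp": [-0.69,-0.7,-0.07],"twist": -0.39}
    - {"dp": [-0.67,-0.72,-0.07],"twist": -0.39}
  gripper: 1

```text
time_s: 2.2
ee_pos: [0.5023, 0.1297, 0.2393]
eef_rot: [3.141, 0.0, 3.068]
force: [0.5, 0.5, 0.1]
grip_width: 0.0941
grip_force: 0.0
```

Call:
step_arm:
  deltas:
    - {"dp": [-0.65,-0.74,-0.07],"twist": -0.39}
    - {"dp": [-0.63,-0.75,-0.07],"twist": -0.39}
    - {"dp": [-0.61,-0.77,-0.07],"twist": -0.39}
    - {"dp": [-0.59,-0.79,-0.07],"twist": -0.39}
    - {"dp": [0,0,0],"twist": 0}
    - {"dp": [0,0,0],"twist": 0}

```text
time_s: 2.8
ee_pos: [0.5965, 0.0054, 0.2497]
eef_rot: [3.141, -0.001, -3.109]
force: [-0.8, 0.4, 0.3]
grip_width: 0.0936
grip_force: 0.0
```

Run:
```python
from h import *
o=ctrl.get_obs();print(o['time_s'],np.round(o['ee_pos'],4),np.degrees(o['eef_rot']))
im,W=cloud('wrist'); cv2.imwrite('pics/w1.png',im[:,:,::-1]); P=W[~np.isnan(W[...,0])]
def sel(x0,x1,y0,y1,z0,z1): 
    m=(P[:,0]>x0)&(P[:,0]<x1)&(P[:,1]>y0)&(P[:,1]<y1)&(P[:,2]>z0)&(P[:,2]<z1); return P[m]
q=sel(.45,.75,-.03,.05,.118,.135);print('panel',rect(q),np.median(q[:,2]))
q=sel(.5,.7,.06,.4,.096,.110);print('rack',rect(q),q[:,1].min(),q[:,1].max(),np.median(q[:,2]))
plan(.598,.007,.1,182.2,6)
```

```text
2.8 [0.5965 0.0054 0.2497] [ 1.79987264e+02 -4.52340263e-02 -1.78143430e+02]
panel [596.0, 6.6, 220.1, 13.5, 2.2] 0.12418788007636117
rack [596.8, 228.7, 281.8, 200.7, -88.4] 0.08517882114907734 0.3718789654841678 0.10215224984835616
{"dp":[-0.01,0.00,0.62],"twist":-0.01},{"dp":[-0.01,0.00,0.62],"twist":-0.01},{"dp":[-0.01,0.00,0.62],"twist":-0.01},{"dp":[-0.01,0.00,0.62],"twist":-0.01},{"dp":[-0.01,0.00,0.62],"twist":-0.01},{"dp":[-0.01,0.00,0.62],"twist":-0.01}
```

View pics/w1.png

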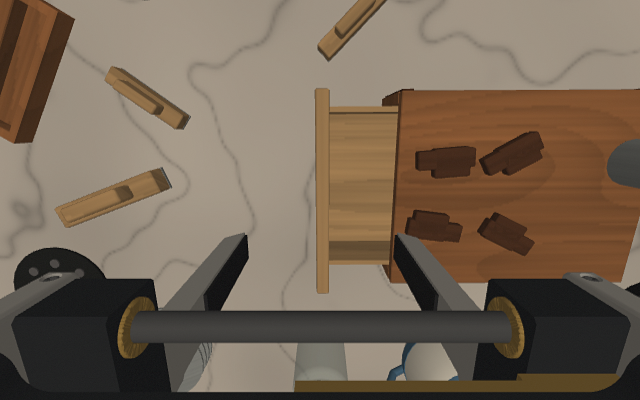

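The wrist view shows the panel edge at column 322 between the open fingers. The four chips are at about (445,162), (512,153), (433,225) and (506,233). I go down, pinch and pull.

Call:
step_arm:
  deltas:
    - {"dp": [0,0,0.63],"twist": 0}
    - {"dp": [0,0,0.63],"twist": 0}
    - {"dp": [0,0,0.63],"twist": 0}
    - {"dp": [0,0,0.63],"twist": 0}
    - {"dp": [0,0,0.63],"twist": 0}
    - {"dp": [0,0,0.63],"twist": 0}
    - {"dp": [0,0,0],"twist": 0}

```text
time_s: 3.55
ee_pos: [0.5946, 0.007, 0.0963]
eef_rot: [3.141, -0.005, -3.107]
force: [-0.6, 0.6, -0.1]
grip_width: 0.0941
grip_force: 0.0
```

Call:
step_arm:
  deltas:
    - {"dp": [0,0,0]}
    - {"dp": [0,0,0]}
    - {"dp": [0,0,0]}
    - {"dp": [0,0,0]}
    - {"dp": [0,0,0]}
    - {"dp": [0,0,0]}
    - {"dp": [0,0,0]}
  gripper: -1
  squeeze: 25

```text
invalid input at $.deltas[0]: expected keys dp, twist
```

Call:
step_arm:
  deltas:
    - {"dp": [0,0,0],"twist": 0}
    - {"dp": [0,0,0],"twist": 0}
    - {"dp": [0,0,0],"twist": 0}
    - {"dp": [0,0,0],"twist": 0}
    - {"dp": [0,0,0],"twist": 0}
    - {"dp": [0,0,0],"twist": 0}
    - {"dp": [0,0,0],"twist": 0}
  gripper: -1
  squeeze: 25

```text
time_s: 4.25
ee_pos: [0.5966, 0.0057, 0.0991]
eef_rot: [-3.142, 0.0, -3.108]
force: [-0.3, 1.2, 0.4]
grip_width: 0.0412
grip_force: 0.0
```

Call:
step_arm:
  deltas:
    - {"dp": [0,0,0],"twist": 0}
    - {"dp": [0,0,0],"twist": 0}
    - {"dp": [0,0,0],"twist": 0}
    - {"dp": [0,0,0],"twist": 0}
    - {"dp": [0,0,0],"twist": 0}
    - {"dp": [0,-0.2,0],"twist": 0}
    - {"dp": [0,-0.4,0],"twist": 0}
    - {"dp": [0,-0.4,0],"twist": 0}
    - {"dp": [0,-0.4,0],"twist": 0}
    - {"dp": [0,-0.4,0],"twist": 0}
    - {"dp": [0,-0.2,0],"twist": 0}
    - {"dp": [0,0,0],"twist": 0}

```text
time_s: 5.45
ee_pos: [0.5996, -0.0768, 0.099]
eef_rot: [-3.141, 0.001, -3.11]
force: [4.7, -1.3, -2.7]
grip_width: 0.0139
grip_force: 25.0
```

Call:
step_arm:
  deltas:
    - {"dp": [0,-0.06,0],"twist": 0}
    - {"dp": [0,-0.06,0],"twist": 0}
    - {"dp": [0,-0.06,0],"twist": 0}

```text
time_s: 5.75
ee_pos: [0.5996, -0.0784, 0.0989]
eef_rot: [3.135, -0.0, -3.107]
force: [2.0, 40.6, 2.2]
grip_width: 0.0138
grip_force: 25.0
```

Call:
step_arm:
  deltas:
    - {"dp": [0,0.1,0],"twist": 0}
    - {"dp": [0,0,0],"twist": 0}
    - {"dp": [0,0,0],"twist": 0}
    - {"dp": [0,0,0],"twist": 0}
    - {"dp": [0,0,-0.5],"twist": 0}
    - {"dp": [0,0,-1],"twist": 0}
    - {"dp": [0,0,-1],"twist": 0}
    - {"dp": [0,0,-1],"twist": 0}
  gripper: 0.2

```text
time_s: 6.55
ee_pos: [0.599, -0.0779, 0.2407]
eef_rot: [-3.141, -0.0, -3.108]
force: [0.0, 0.0, -0.1]
grip_width: 0.0564
grip_force: 0.0
```

Run:
```python
from h import *
plan(.628,-.286,.24,111.5,18)
```

```text
{"dp":[-0.03,-0.29,0.00],"twist":0.98},{"dp":[-0.05,-0.29,0.00],"twist":0.98},{"dp":[-0.07,-0.28,0.00],"twist":0.98},{"dp":[-0.09,-0.28,0.00],"twist":0.98},{"dp":[-0.11,-0.27,0.00],"twist":0.98},{"dp":[-0.13,-0.26,0.00],"twist":0.98},{"dp":[-0.14,-0.25,0.00],"twist":0.98},{"dp":[-0.16,-0.24,0.00],"twist":0.98},{"dp":[-0.18,-0.23,0.00],"twist":0.98},{"dp":[-0.19,-0.22,0.00],"twist":0.98},{"dp":[-0.21,-0.21,0.00],"twist":0.98},{"dp":[-0.22,-0.19,0.00],"twist":0.98},{"dp":[-0.23,-0.18,0.00],"twist":0.98},{"dp":[-0.24,-0.16,0.00],"twist":0.98},{"dp":[-0.25,-0.14,0.00],"twist":0.98},{"dp":[-0.26,-0.12,0.00],"twist":0.98},{"dp":[-0.27,-0.11,0.00],"twist":0.98},{"dp":[-0.28,-0.09,0.00],"twist":0.98}
```

Call:
step_arm:
  deltas:
    - {"dp": [-0.03,-0.29,0],"twist": 0.98}
    - {"dp": [-0.05,-0.29,0],"twist": 0.98}
    - {"dp": [-0.07,-0.28,0],"twist": 0.98}
    - {"dp": [-0.09,-0.28,0],"twist": 0.98}
    - {"dp": [-0.11,-0.27,0],"twist": 0.98}
    - {"dp": [-0.13,-0.26,0],"twist": 0.98}
    - {"dp": [-0.14,-0.25,0],"twist": 0.98}
    - {"dp": [-0.16,-0.24,0],"twist": 0.98}
    - {"dp": [-0.18,-0.23,0],"twist": 0.98}

```text
time_s: 7.45
ee_pos: [0.6141, -0.182, 0.239]
eef_rot: [-3.141, -0.0, 2.556]
force: [0.3, 0.3, -0.3]
grip_width: 0.0565
grip_force: 0.0
```

Call:
step_arm:
  deltas:
    - {"dp": [-0.19,-0.22,0],"twist": 0.98}
    - {"dp": [-0.21,-0.21,0],"twist": 0.98}
    - {"dp": [-0.22,-0.19,0],"twist": 0.98}
    - {"dp": [-0.23,-0.18,0],"twist": 0.98}
    - {"dp": [-0.24,-0.16,0],"twist": 0.98}
    - {"dp": [-0.25,-0.14,0],"twist": 0.98}
    - {"dp": [-0.26,-0.12,0],"twist": 0.98}
    - {"dp": [-0.27,-0.11,0],"twist": 0.98}
    - {"dp": [-0.28,-0.09,0],"twist": 0.98}
    - {"dp": [0,0,0],"twist": 0}
    - {"dp": [0,0,0],"twist": 0}

```text
time_s: 8.55
ee_pos: [0.6278, -0.2849, 0.2389]
eef_rot: [-3.141, -0.0, 1.945]
force: [-0.4, 0.4, 0.4]
grip_width: 0.0567
grip_force: 0.0
```

Run:
```python
from h import *
o=ctrl.get_obs();print(o['time_s'],np.round(o['ee_pos'],4),np.degrees(o['eef_rot']))
im,W=cloud('wrist'); cv2.imwrite('pics/w2.png',im[:,:,::-1]); P=W[~np.isnan(W[...,0])]
def sel(x0,x1,y0,y1,z0,z1): 
    m=(P[:,0]>x0)&(P[:,0]<x1)&(P[:,1]>y0)&(P[:,1]<y1)&(P[:,2]>z0)&(P[:,2]<z1); return P[m]
q=sel(.56,.72,-.38,-.2,.058,.075);print('rib',rect(q),np.median(q[:,2]))
q=sel(.56,.72,-.38,-.2,.026,.04);print('foot',rect(q),np.median(q[:,2]))
q=sel(.36,.54,-.5,-.3,.018,.032);print('nest',len(q),rect(q),np.median(q[:,2]))
```

```text
8.55 [ 0.6278 -0.2849  0.2389] [-1.79986060e+02 -1.24186730e-02  1.11463307e+02]
rib [627.8, -286.0, 78.0, 19.4, -68.1] 0.06305066829670011
foot [628.0, -286.5, 149.7, 31.6, -68.0] 0.032206256782707776
nest 5072 [449.9, -407.8, 180.3, 116.8, -29.2] 0.0243686340396414
```

View pics/w2.png

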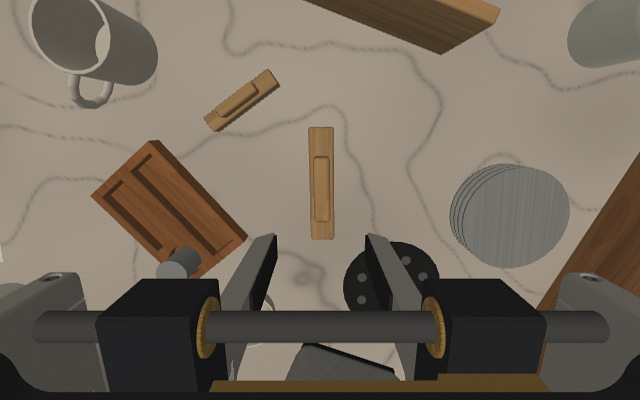

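The wrist view shows the scraper upright between the fingers at about (321,183). The long nest pocket is the right-hand one, about (185,200), and the strainer cup is at (180,265). The scraper measures (628,-286) at 111.95°, so I go down and grasp.

Call:
step_arm:
  deltas:
    - {"dp": [-0.03,-0.01,0.8],"twist": -0.12}
    - {"dp": [0,0,0.8],"twist": 0}
    - {"dp": [0,0,0.8],"twist": 0}
    - {"dp": [0,0,0.8],"twist": 0}
    - {"dp": [0,0,0.8],"twist": 0}
    - {"dp": [0,0,0.6],"twist": 0}
    - {"dp": [0,0,0.37],"twist": 0}
    - {"dp": [0,0,0],"twist": 0}
    - {"dp": [0,0,0],"twist": 0}

```text
time_s: 9.5
ee_pos: [0.6286, -0.2861, 0.0415]
eef_rot: [3.141, 0.001, 1.953]
force: [0.1, 0.5, 0.1]
grip_width: 0.0565
grip_force: 0.0
```

Call:
step_arm:
  deltas:
    - {"dp": [0,0,0],"twist": 0}
    - {"dp": [0,0,0],"twist": 0}
    - {"dp": [0,0,0],"twist": 0}
    - {"dp": [0,0,0],"twist": 0}
    - {"dp": [0,0,0],"twist": 0}
    - {"dp": [0,0,0],"twist": 0}
    - {"dp": [0,0,0],"twist": 0}
    - {"dp": [0,0,0],"twist": 0}
  gripper: -1
  squeeze: 40

```text
time_s: 10.3
ee_pos: [0.6282, -0.2861, 0.0403]
eef_rot: [3.141, 0.0, 1.952]
force: [1.0, 0.0, 1.5]
grip_width: 0.0196
grip_force: 40.0
```

Call:
step_arm:
  deltas:
    - {"dp": [0,0,-0.4],"twist": 0}
    - {"dp": [0,0,-0.8],"twist": 0}
    - {"dp": [0,0,-1],"twist": 0}
    - {"dp": [0,0,-1],"twist": 0}
    - {"dp": [0,0,-1],"twist": 0}
    - {"dp": [0,0,-1],"twist": 0}
    - {"dp": [0,0,0],"twist": 0}

```text
time_s: 11.0
ee_pos: [0.6292, -0.2867, 0.2561]
eef_rot: [3.135, 0.008, 1.952]
force: [-0.5, -0.3, -1.8]
grip_width: 0.0197
grip_force: 40.0
```

Run:
```python
from h import *
plan(.586,.276,.25,182.1,22)
```

```text
{"dp":[0.61,0.19,0.01],"twist":-0.80},{"dp":[0.60,0.23,0.01],"twist":-0.80},{"dp":[0.59,0.26,0.01],"twist":-0.80},{"dp":[0.57,0.29,0.01],"twist":-0.80},{"dp":[0.55,0.32,0.01],"twist":-0.80},{"dp":[0.54,0.35,0.01],"twist":-0.80},{"dp":[0.51,0.38,0.01],"twist":-0.80},{"dp":[0.49,0.41,0.01],"twist":-0.80},{"dp":[0.47,0.44,0.01],"twist":-0.80},{"dp":[0.44,0.46,0.01],"twist":-0.80},{"dp":[0.42,0.49,0.01],"twist":-0.80},{"dp":[0.39,0.51,0.01],"twist":-0.80},{"dp":[0.36,0.53,0.01],"twist":-0.80},{"dp":[0.33,0.55,0.01],"twist":-0.80},{"dp":[0.30,0.57,0.01],"twist":-0.80},{"dp":[0.27,0.58,0.01],"twist":-0.80},{"dp":[0.23,0.60,0.01],"twist":-0.80},{"dp":[0.20,0.61,0.01],"twist":-0.80},{"dp":[0.17,0.62,0.01],"twist":-0.80},{"dp":[0.13,0.63,0.01],"twist":-0.80},{"dp":[0.10,0.63,0.01],"twist":-0.80},{"dp":[0.06,0.64,0.01],"twist":-0.80}
```

Call:
step_arm:
  deltas:
    - {"dp": [0.61,0.19,0.01],"twist": -0.8}
    - {"dp": [0.6,0.23,0.01],"twist": -0.8}
    - {"dp": [0.59,0.26,0.01],"twist": -0.8}
    - {"dp": [0.57,0.29,0.01],"twist": -0.8}
    - {"dp": [0.55,0.32,0.01],"twist": -0.8}
    - {"dp": [0.54,0.35,0.01],"twist": -0.8}
    - {"dp": [0.51,0.38,0.01],"twist": -0.8}
    - {"dp": [0.49,0.41,0.01],"twist": -0.8}
    - {"dp": [0.47,0.44,0.01],"twist": -0.8}
    - {"dp": [0.44,0.46,0.01],"twist": -0.8}
    - {"dp": [0.42,0.49,0.01],"twist": -0.8}

```text
time_s: 12.1
ee_pos: [0.6057, -0.0041, 0.2438]
eef_rot: [-3.141, -0.001, 2.569]
force: [0.5, -0.5, -3.4]
grip_width: 0.0199
grip_force: 40.0
```

Call:
step_arm:
  deltas:
    - {"dp": [0.39,0.51,0.01],"twist": -0.8}
    - {"dp": [0.36,0.53,0.01],"twist": -0.8}
    - {"dp": [0.33,0.55,0.01],"twist": -0.8}
    - {"dp": [0.3,0.57,0.01],"twist": -0.8}
    - {"dp": [0.27,0.58,0.01],"twist": -0.8}
    - {"dp": [0.23,0.6,0.01],"twist": -0.8}
    - {"dp": [0.2,0.61,0.01],"twist": -0.8}
    - {"dp": [0.17,0.62,0.01],"twist": -0.8}
    - {"dp": [0.13,0.63,0.01],"twist": -0.8}
    - {"dp": [0.1,0.63,0.01],"twist": -0.8}
    - {"dp": [0.06,0.64,0.01],"twist": -0.8}
    - {"dp": [0,0,0],"twist": 0}

```text
time_s: 13.3
ee_pos: [0.5831, 0.2789, 0.2389]
eef_rot: [3.142, -0.001, -3.098]
force: [0.0, -0.3, -1.6]
grip_width: 0.0197
grip_force: 40.0
```

Run:
```python
from h import *
o=ctrl.get_obs();print(o['time_s'],np.round(o['ee_pos'],4),np.degrees(o['eef_rot']))
im,W=cloud('top'); P=W[~np.isnan(W[...,0])]
q=P[(P[:,2]>.113)&(P[:,2]<.126)&(P[:,0]>.5)&(P[:,0]<.68)&(P[:,1]>.09)&(P[:,1]<.26)]
print(q.min(0),q.max(0))
o=ctrl.get_obs();print(np.round(o['ee_pos'],4))
plan(.586,.276,.1465,182.1,6)
```

```text
13.3 [0.5831 0.2789 0.2389] [ 1.79995122e+02 -6.67353214e-02 -1.77489135e+02]
[0.52198693 0.10458658 0.11300597] [0.65651445 0.24706528 0.1231334 ]
[0.5835 0.2773 0.239 ]
{"dp":[-0.01,-0.01,0.39],"twist":0.01},{"dp":[-0.01,-0.01,0.39],"twist":0.01},{"dp":[-0.01,-0.01,0.39],"twist":0.01},{"dp":[-0.01,-0.01,0.39],"twist":0.01},{"dp":[-0.01,-0.01,0.39],"twist":0.01},{"dp":[-0.01,-0.01,0.39],"twist":0.01}
```

Call:
step_arm:
  deltas:
    - {"dp": [-0.02,-0.01,0.4],"twist": 0.03}
    - {"dp": [-0.02,-0.01,0.5],"twist": 0.03}
    - {"dp": [-0.02,-0.01,0.5],"twist": 0.02}
    - {"dp": [-0.01,0,0.4],"twist": 0.02}
    - {"dp": [0,0,0.3],"twist": 0}
    - {"dp": [0,0,0.2],"twist": 0}
    - {"dp": [0,0,0],"twist": 0}
    - {"dp": [0,0,0],"twist": 0}

```text
time_s: 14.15
ee_pos: [0.5873, 0.2753, 0.1482]
eef_rot: [3.141, 0.001, -3.109]
force: [0.6, 0.0, -2.0]
grip_width: 0.02
grip_force: 40.0
```

Call:
step_arm:
  deltas:
    - {"dp": [0,-0.15,0.04],"twist": 0}
    - {"dp": [0,-0.3,0],"twist": 0}
    - {"dp": [0,-0.3,0],"twist": 0}
    - {"dp": [0,-0.3,0],"twist": 0}
    - {"dp": [0,-0.3,0],"twist": 0}
    - {"dp": [0,-0.3,0],"twist": 0}
    - {"dp": [0,-0.3,0],"twist": 0}
    - {"dp": [0,-0.3,0],"twist": 0}
    - {"dp": [0,-0.3,0],"twist": 0}
    - {"dp": [0,-0.3,0],"twist": 0}
    - {"dp": [0,-0.3,0],"twist": 0}
    - {"dp": [0,-0.3,0],"twist": 0}

```text
time_s: 15.35
ee_pos: [0.5915, 0.1364, 0.1458]
eef_rot: [-3.142, -0.0, -3.109]
force: [-0.3, -0.2, -1.4]
grip_width: 0.0197
grip_force: 40.0
```

Call:
step_arm:
  deltas:
    - {"dp": [0,-0.25,0],"twist": 0}
    - {"dp": [0,-0.25,0],"twist": 0}
    - {"dp": [0,-0.25,0],"twist": 0}
    - {"dp": [0,-0.25,0],"twist": 0}
    - {"dp": [0,-0.2,0],"twist": 0}
    - {"dp": [0,0,0],"twist": 0}
    - {"dp": [0,0,0],"twist": 0}

```text
time_s: 16.05
ee_pos: [0.593, 0.0894, 0.1459]
eef_rot: [3.142, 0.0, -3.109]
force: [0.8, -0.4, -1.6]
grip_width: 0.0196
grip_force: 40.0
```

Run:
```python
from h import *
o=ctrl.get_obs();print(o['time_s'],np.round(o['ee_pos'],4),np.degrees(o['eef_rot']))
im,W=cloud('scene')
a=cv2.resize(im[110:260,290:460],None,fx=3.5,fy=3.5)
im,W=cloud('top'); b=cv2.resize(im[90:220,120:310],None,fx=3.5,fy=3.5); a=a[:455]
cv2.imwrite('pics/s3.png',cv2.resize(np.hstack([a[:455],b])[:,:,::-1],(800,289)))
```

```text
16.05 [0.593  0.0894 0.1459] [ 1.79994691e+02  6.62450504e-04 -1.78155136e+02]
```

View pics/s3.png

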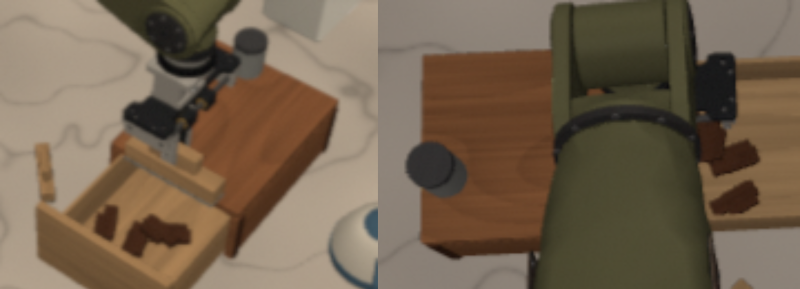

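The scraper's leading face is past the edge and the chips lie on the drawer floor. I lift clear, head for the nest and check the chips on the way.

Call:
step_arm:
  deltas:
    - {"dp": [0,0,-0.4],"twist": 0}
    - {"dp": [0,0,-0.8],"twist": 0}
    - {"dp": [0,0,-0.8],"twist": 0}
    - {"dp": [0,0,-0.7],"twist": 0}

```text
time_s: 16.55
ee_pos: [0.593, 0.0899, 0.2556]
eef_rot: [3.142, 0.001, -3.109]
force: [0.0, 0.6, -1.8]
grip_width: 0.0199
grip_force: 40.0
```

Run:
```python
from h import *
plan(.53,-.27,.26,150.7,12)
```

```text
{"dp":[0.16,-0.74,-0.01],"twist":0.65},{"dp":[0.12,-0.75,-0.01],"twist":0.65},{"dp":[0.09,-0.76,-0.01],"twist":0.65},{"dp":[0.05,-0.76,-0.01],"twist":0.65},{"dp":[0.02,-0.76,-0.01],"twist":0.65},{"dp":[-0.02,-0.76,-0.01],"twist":0.65},{"dp":[-0.05,-0.76,-0.01],"twist":0.65},{"dp":[-0.08,-0.76,-0.01],"twist":0.65},{"dp":[-0.12,-0.75,-0.01],"twist":0.65},{"dp":[-0.15,-0.75,-0.01],"twist":0.65},{"dp":[-0.19,-0.74,-0.01],"twist":0.65},{"dp":[-0.22,-0.73,-0.01],"twist":0.65}
```

Call:
step_arm:
  deltas:
    - {"dp": [0.16,-0.74,-0.01],"twist": 0.65}
    - {"dp": [0.12,-0.75,-0.01],"twist": 0.65}
    - {"dp": [0.09,-0.76,-0.01],"twist": 0.65}
    - {"dp": [0.05,-0.76,-0.01],"twist": 0.65}
    - {"dp": [0.02,-0.76,-0.01],"twist": 0.65}
    - {"dp": [-0.02,-0.76,-0.01],"twist": 0.65}
    - {"dp": [-0.05,-0.76,-0.01],"twist": 0.65}
    - {"dp": [-0.08,-0.76,-0.01],"twist": 0.65}
    - {"dp": [-0.12,-0.75,-0.01],"twist": 0.65}
    - {"dp": [-0.15,-0.75,-0.01],"twist": 0.65}
    - {"dp": [-0.19,-0.74,-0.01],"twist": 0.65}
    - {"dp": [-0.22,-0.73,-0.01],"twist": 0.65}

```text
time_s: 17.75
ee_pos: [0.5295, -0.2715, 0.2587]
eef_rot: [3.142, 0.0, 2.628]
force: [-0.8, 0.3, -2.0]
grip_width: 0.0197
grip_force: 40.0
```

Call:
step_arm:
  deltas:
    - {"dp": [0,0,0],"twist": 0}
    - {"dp": [0,0,0],"twist": 0}

```text
time_s: 17.95
ee_pos: [0.5297, -0.2705, 0.2584]
eef_rot: [3.141, -0.0, 2.629]
force: [0.6, 0.2, -1.6]
grip_width: 0.0195
grip_force: 40.0
```

Run:
```python
from h import *
o=ctrl.get_obs();print(o['time_s'],np.round(o['ee_pos'],4),np.degrees(o['eef_rot']))
im,W=cloud('wrist'); w=im
def fit(W,name):
    P=W[~np.isnan(W[...,0])]
    def sel(z0,z1,c=np.array([.45,-.406]),h=(.11,.08)):
        a=np.radians(-29.3); d=P[:,:2]-c; l=d@[np.cos(a),np.sin(a)]; t=d@[-np.sin(a),np.cos(a)]
        return P[(abs(l)<h[0])&(abs(t)<h[1])&(P[:,2]>z0)&(P[:,2]<z1)]
    q=sel(.018,.03); print(name,'nest',len(q),rect(q),np.median(q[:,2]))
    a=np.radians(-29.3);c=np.array([.45,-.406])+.028*np.array([-np.sin(a),np.cos(a)])
    q=sel(.0,.014,c,(.08,.0235)); print(' pocket floor',len(q),rect(q),np.median(q[:,2]))
fit(W,'wrist')
im,W=cloud('top'); fit(W,'top')
for r in ctrl.cut_out('top','chip0'): print(round(r['conf'],2),rect(W[r['pixels']]),np.median(W[r['pixels']],0).round(3))
b=cv2.resize(im[90:220,120:310],(456,312))
cv2.imwrite('pics/w4.png',np.hstack([w[88:],b])[:,:,::-1][:, :] if 0 else cv2.resize(np.hstack([w[88:],b]),(800,228))[:,:,::-1])
```

```text
17.95 [ 0.5297 -0.2705  0.2584] [ 1.79986591e+02 -2.04873096e-02  1.50658582e+02]
wrist nest 5106 [450.2, -408.1, 179.3, 116.3, -29.4] 0.024321015212565633
 pocket floor 2670 [463.4, -386.1, 155.5, 34.5, -29.2] 0.006586664427340599
top nest 945 [443.2, -420.3, 182.0, 84.7, -30.8] 0.023978131156321192
 pocket floor 510 [465.2, -385.9, 152.5, 31.3, -29.1] 0.006358706556971905
0.72 [608.0, 46.6, 57.4, 29.7, -6.8] [0.605 0.048 0.038]
0.69 [536.2, 20.4, 55.5, 29.3, -71.8] [0.536 0.017 0.026]
0.63 [626.8, 70.3, 43.2, 31.9, 41.7] [nan nan nan]
0.46 [590.4, 20.5, 59.6, 36.0, -73.9] [nan nan nan]
0.19 [630.0, 157.7, 465.8, 261.8, -82.2] [nan nan nan]
```

View pics/w4.png

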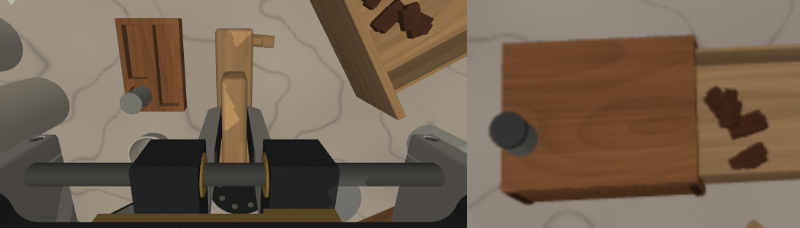

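All four chips are in the drawer (right part, about (722,105), (748,122) and (748,155), with two overlapping) and the top is clear. The pocket centre measures about (0.4642,-0.384).

Run:
```python
from h import *
plan(.4643,-.3841,.085,150.7,8)
```

```text
{"dp":[0.00,-0.41,0.54],"twist":0.00},{"dp":[0.00,-0.41,0.54],"twist":0.00},{"dp":[0.00,-0.41,0.54],"twist":0.00},{"dp":[0.00,-0.41,0.54],"twist":0.00},{"dp":[0.00,-0.41,0.54],"twist":0.00},{"dp":[0.00,-0.41,0.54],"twist":0.00},{"dp":[0.00,-0.41,0.54],"twist":0.00},{"dp":[0.00,-0.41,0.54],"twist":0.00}
```

Call:
step_arm:
  deltas:
    - {"dp": [0,-0.5,0.3],"twist": 0}
    - {"dp": [0,-0.6,0.5],"twist": 0}
    - {"dp": [0,-0.6,0.5],"twist": 0}
    - {"dp": [0,-0.6,0.5],"twist": 0}
    - {"dp": [0,-0.6,0.7],"twist": 0}
    - {"dp": [0,-0.37,0.7],"twist": 0}
    - {"dp": [0,0,0.7],"twist": 0}
    - {"dp": [0,0,0.44],"twist": 0}
    - {"dp": [0,0,0],"twist": 0}
    - {"dp": [0,0,0],"twist": 0}

```text
time_s: 19.1
ee_pos: [0.4662, -0.3843, 0.0859]
eef_rot: [-3.141, 0.001, 2.631]
force: [-0.0, 0.3, -1.0]
grip_width: 0.0201
grip_force: 40.0
```

Run:
```python
from h import *
for i in range(3):
    ctrl.camera('top'); o=ctrl.get_obs();print(o['time_s'],np.round(o['ee_pos'],4),np.degrees(o['eef_rot'])[2]); plan(.4643,-.3841,.075,150.7,1)
im,W=cloud('wrist'); z=W[...,2]; o=ctrl.get_obs()
# foot of the held scraper in tool frame
P=W[~np.isnan(W[...,0])]; a=o['eef_rot'][2]; d=P-o['ee_pos']
l=d[:,:2]@[np.cos(a),np.sin(a)]; t=d[:,:2]@[np.sin(a),-np.cos(a)]
m=(abs(d[:,2]+.0063)<.006)&(abs(l)<.1)&(abs(t)<.025)
print('foot top l',np.percentile(l[m],[0.5,2,50,98,99.5]),'t',np.percentile(t[m],[1,99]),'z',np.median(d[m,2]))
```

```text
19.15 [ 0.4664 -0.3846  0.0865] 150.71409955205115
{"dp":[0.05,-0.01,0.29],"twist":0.00}
19.2 [ 0.4663 -0.3848  0.0866] 150.7003792371516
{"dp":[0.05,-0.01,0.29],"twist":0.00}
19.25 [ 0.4662 -0.3848  0.0865] 150.69126743590726
{"dp":[0.05,-0.01,0.29],"twist":-0.00}
foot top l [-0.04916891 -0.04234303  0.05286636  0.07442163  0.07500038] t [-0.01596209  0.01533392] z -0.007997970644607277
```

Call:
step_arm:
  deltas:
    - {"dp": [0.05,-0.01,0.2],"twist": 0}
    - {"dp": [0,0,0.2],"twist": 0}
    - {"dp": [0,0,0.12],"twist": 0}
    - {"dp": [0,0,0.12],"twist": 0}
    - {"dp": [0,0,0],"twist": 0}

```text
time_s: 19.8
ee_pos: [0.4633, -0.3838, 0.0585]
eef_rot: [3.141, -0.001, 2.629]
force: [0.0, -0.1, -2.2]
grip_width: 0.0198
grip_force: 40.0
```

Call:
step_arm:
  deltas:
    - {"dp": [0,0,0.1],"twist": 0}
    - {"dp": [0,0,0.08],"twist": 0}
    - {"dp": [0,0,0.05],"twist": 0}
    - {"dp": [0,0,0.02],"twist": 0}
    - {"dp": [0,0,0],"twist": 0}

```text
time_s: 20.3
ee_pos: [0.4636, -0.3841, 0.0494]
eef_rot: [-3.142, -0.0, 2.63]
force: [-0.6, 0.5, -1.7]
grip_width: 0.0198
grip_force: 40.0
```

Sole about 1 mm above the floor; down slightly further, then release and rise.

Call:
step_arm:
  deltas:
    - {"dp": [0,0,0.02],"twist": 0}
    - {"dp": [0,0,0.02],"twist": 0}
    - {"dp": [0,0,0],"twist": 0}

```text
time_s: 20.6
ee_pos: [0.4637, -0.3841, 0.0483]
eef_rot: [-3.141, 0.0, 2.63]
force: [-0.8, 0.8, 2.8]
grip_width: 0.0199
grip_force: 40.0
```

Call:
step_arm:
  deltas:
    - {"dp": [0,0,0],"twist": 0}
    - {"dp": [0,0,0],"twist": 0}
    - {"dp": [0,0,0],"twist": 0}
    - {"dp": [0,0,0],"twist": 0}
    - {"dp": [0,0,-0.3],"twist": 0}
    - {"dp": [0,0,-0.9],"twist": 0}
    - {"dp": [0,0,-1],"twist": 0}
    - {"dp": [0,0,-1],"twist": 0}
    - {"dp": [0,0,-1],"twist": 0}
  gripper: 0

```text
time_s: 21.5
ee_pos: [0.4634, -0.3839, 0.2186]
eef_rot: [-3.141, 0.001, 2.629]
force: [0.9, -0.1, -0.5]
grip_width: 0.047
grip_force: 0.0
```

Run:
```python
from h import *
o=ctrl.get_obs();print(o['time_s'],np.round(o['ee_pos'],4))
im,W=cloud('wrist'); cv2.imwrite('pics/w5.png',im[:,:,::-1]); P=W[~np.isnan(W[...,0])]
def sel(z0,z1): return P[(np.hypot(P[:,0]-.4643,P[:,1]+.384)<.085)&(P[:,2]>z0)&(P[:,2]<z1)]
for n,a,b in [('rib',.06,.085),('foot',.034,.048)]:
    q=sel(a,b); print(n,rect(q),np.median(q[:,2]))
print('nest top',np.median(sel(.018,.03)[:,2]))
plan(.5985,-.15,.22,182,10)
```

```text
21.5 [ 0.4634 -0.3839  0.2186]
rib [472.9, -406.3, 120.6, 58.7, -65.6] 0.07059352439439437
foot [450.6, -407.2, 148.1, 84.3, -29.4] 0.040159584998322784
nest top 0.024348218007466782
{"dp":[-0.00,0.68,0.01],"twist":-0.78},{"dp":[-0.04,0.68,0.01],"twist":-0.78},{"dp":[-0.08,0.67,0.01],"twist":-0.78},{"dp":[-0.11,0.67,0.01],"twist":-0.78},{"dp":[-0.15,0.66,0.01],"twist":-0.78},{"dp":[-0.19,0.65,0.01],"twist":-0.78},{"dp":[-0.22,0.64,0.01],"twist":-0.78},{"dp":[-0.26,0.63,0.01],"twist":-0.78},{"dp":[-0.29,0.61,0.01],"twist":-0.78},{"dp":[-0.32,0.59,0.01],"twist":-0.78}
```

View pics/w5.png

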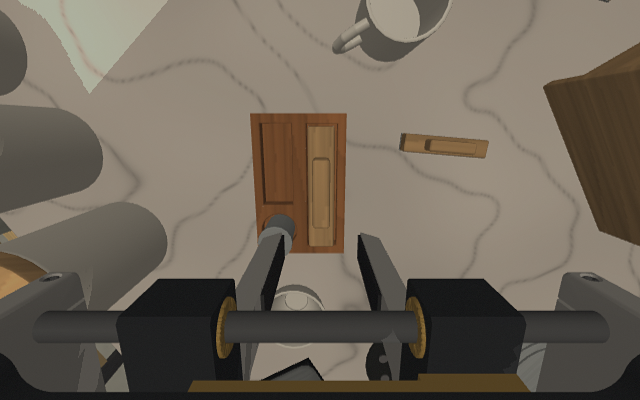

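The scraper sits fully down in the long pocket at (321,185) on the tray; rib top about 72 mm, foot top about 42 mm, as expected. Now I shut the drawer.

Call:
step_arm:
  deltas:
    - {"dp": [0,0.68,0.01],"twist": -0.78}
    - {"dp": [-0.04,0.68,0.01],"twist": -0.78}
    - {"dp": [-0.08,0.67,0.01],"twist": -0.78}
    - {"dp": [-0.11,0.67,0.01],"twist": -0.78}
    - {"dp": [-0.15,0.66,0.01],"twist": -0.78}
    - {"dp": [-0.19,0.65,0.01],"twist": -0.78}
    - {"dp": [-0.22,0.64,0.01],"twist": -0.78}
    - {"dp": [-0.26,0.63,0.01],"twist": -0.78}
    - {"dp": [-0.29,0.61,0.01],"twist": -0.78}
    - {"dp": [-0.32,0.59,0.01],"twist": -0.78}
    - {"dp": [0,0,0],"twist": 0}
  gripper: -1
  squeeze: 10

```text
time_s: 22.65
ee_pos: [0.5988, -0.1462, 0.2123]
eef_rot: [3.141, 0.001, -3.105]
force: [0.0, -0.1, 0.7]
grip_width: 0.0005
grip_force: 0.0
```

Call:
step_arm:
  deltas:
    - {"dp": [0,0,0.5],"twist": 0}
    - {"dp": [0,0,0.9],"twist": 0}
    - {"dp": [0,0,0.9],"twist": 0}
    - {"dp": [0,0,0.8],"twist": 0}
    - {"dp": [0,0,0.4],"twist": 0}
    - {"dp": [0,0,0],"twist": 0}

```text
time_s: 23.25
ee_pos: [0.5965, -0.149, 0.0699]
eef_rot: [3.14, -0.004, -3.11]
force: [0.2, 0.7, 0.4]
grip_width: 0.0006
grip_force: 0.0
```

Call:
step_arm:
  deltas:
    - {"dp": [0,0.3,0],"twist": 0}
    - {"dp": [0,0.3,0],"twist": 0}
    - {"dp": [0,0.2,0],"twist": 0}
    - {"dp": [0,0.1,0],"twist": 0}
    - {"dp": [0,0.1,0],"twist": 0}
    - {"dp": [0,0.1,0],"twist": 0}
    - {"dp": [0,0.1,0],"twist": 0}
    - {"dp": [0,0.1,0],"twist": 0}
    - {"dp": [0,0.1,0],"twist": 0}

```text
time_s: 24.15
ee_pos: [0.596, -0.0927, 0.0719]
eef_rot: [-3.141, -0.0, -3.109]
force: [-0.4, -1.5, 0.4]
grip_width: 0.0004
grip_force: 0.9
```

Call:
step_arm:
  deltas:
    - {"dp": [0,0.15,0],"twist": 0}
    - {"dp": [0,0.25,0],"twist": 0}
    - {"dp": [0,0.3,0],"twist": 0}
    - {"dp": [0,0.3,0],"twist": 0}
    - {"dp": [0,0.3,0],"twist": 0}
    - {"dp": [0,0.3,0],"twist": 0}
    - {"dp": [0,0.3,0],"twist": 0}
    - {"dp": [0,0.3,0],"twist": 0}
    - {"dp": [0,0.3,0],"twist": 0}
    - {"dp": [0,0.3,0],"twist": 0}
    - {"dp": [0,0.25,0],"twist": 0}
    - {"dp": [0,0.2,0],"twist": 0}

```text
time_s: 25.35
ee_pos: [0.5917, 0.0382, 0.0718]
eef_rot: [3.142, -0.0, -3.109]
force: [-0.6, -2.6, -0.2]
grip_width: 0.0005
grip_force: 0.9
```

Call:
step_arm:
  deltas:
    - {"dp": [0,0.12,0],"twist": 0}
    - {"dp": [0,0.12,0],"twist": 0}
    - {"dp": [0,0.12,0],"twist": 0}
    - {"dp": [0,0.08,0],"twist": 0}
    - {"dp": [0,0.05,0],"twist": 0}
    - {"dp": [0,0.05,0],"twist": 0}

```text
time_s: 25.95
ee_pos: [0.5911, 0.0589, 0.0718]
eef_rot: [-3.142, -0.0, -3.109]
force: [-1.5, -1.1, 0.0]
grip_width: 0.0001
grip_force: 0.8
```

Call:
step_arm:
  deltas:
    - {"dp": [0,0.05,0],"twist": 0}
    - {"dp": [0,0.05,0],"twist": 0}
    - {"dp": [0,0.03,0],"twist": 0}

```text
time_s: 26.25
ee_pos: [0.591, 0.062, 0.0719]
eef_rot: [-3.138, -0.0, -3.11]
force: [-2.5, -24.7, 2.1]
grip_width: 0.0003
grip_force: 12.1
```

Call:
step_arm:
  deltas:
    - {"dp": [0,0.03,0],"twist": 0}
    - {"dp": [0,0.03,0],"twist": 0}

```text
time_s: 26.45
ee_pos: [0.591, 0.0619, 0.0719]
eef_rot: [-3.135, -0.001, -3.111]
force: [-2.3, -41.8, 2.8]
grip_width: 0.0002
grip_force: 20.7
```

Call:
step_arm:
  deltas:
    - {"dp": [0,-0.2,0],"twist": 0}
    - {"dp": [0,-0.6,0],"twist": 0}
    - {"dp": [0,-0.9,0],"twist": 0}
    - {"dp": [0,-0.8,-0.4],"twist": 0}
    - {"dp": [0,-0.5,-0.8],"twist": 0}
    - {"dp": [-0.3,-0.5,-0.8],"twist": 0}
    - {"dp": [0.5,-0.5,-0.8],"twist": 0}
    - {"dp": [0.9,0,-0.8],"twist": 0}
    - {"dp": [0.9,0,0],"twist": 0}
    - {"dp": [0.9,0,0],"twist": 0}
    - {"dp": [0,0,0],"twist": 0}

```text
time_s: 27.55
ee_pos: [0.4776, -0.0971, 0.2165]
eef_rot: [3.142, 0.001, -3.11]
force: [-0.9, -0.3, -0.3]
grip_width: 0.0002
grip_force: 0.0
```

Run:
```python
from h import *
o=ctrl.get_obs();print(o['time_s'],np.round(o['ee_pos'],4))
im,W=cloud('top'); P=W[~np.isnan(W[...,0])]
def sel(x0,x1,y0,y1,z0,z1): 
    m=(P[:,0]>x0)&(P[:,0]<x1)&(P[:,1]>y0)&(P[:,1]<y1)&(P[:,2]>z0)&(P[:,2]<z1); return P[m]
print('rack',rect(sel(.45,.75,.07,.42,.098,.112)), 'panel',rect(sel(.45,.75,-.03,.13,.118,.132)))
im2,_=cloud('scene')
cv2.imwrite('pics/f.png',cv2.resize(np.vstack([im[80:280,100:500],cv2.resize(im2[100:340,170:470],(400,320))]),None,fx=1.15,fy=1.15)[:,:,::-1])
```

```text
27.55 [ 0.4776 -0.0971  0.2165]
rack [589.3, 223.6, 295.2, 222.2, -87.8] panel [593.2, 83.4, 218.4, 14.6, 2.1]
```

View pics/f.png

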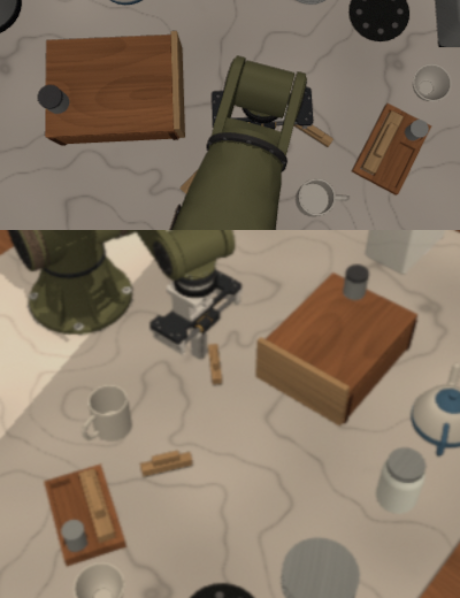

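The drawer is shut: the panel is 147 mm from the rack centre, as it should be. The scraper is in the nest, the caddy is unmoved, and the robot is touching nothing.

```bash
python3 -c "
from station import ctrl; print(ctrl.hand_in())"
```

```text
the job is handed in; nothing more can be done
None
```

The job is handed in at about 28 s of the 72 s allowed: all four chips are in the shut drawer, the scraper stands fully down in its nest pocket, and I saw nothing else moved; the hand-in gave no verdict back.

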